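Rock the locating block out of a tile jig

ROBOT

A 6-joint arm with a two-finger parallel gripper is mounted at the origin on the work surface. World frame = base frame: x ahead of the robot, y to its left, z up, the work surface at z = 0. Lengths are in mm, angles in rad, forces in N, time in s.
With the tool pointing down it reaches from about 275 to 725 mm from the base axis. Payload 5.6 kg.
Tool frame: the origin (TCP) lies midway between the tips of the shut fingers; the grasp point (between the pads) lies 19 mm behind it; z points along the fingers, y is the line along which they close (so a half turn about z gives the same grasp; the last joint's range is limited). The gripper opens to 85 mm and grips with 20 to 120 N. Pads are 22 mm wide; open, the fingers measure 114 mm over their backs; the gripper's body (76 mm by 85 mm) begins 54 mm behind the grasp point. The pads swing forward as they close: fully open they stand 13 mm farther back than shut.
Start: joints at [0.285, 0.255, 0.108, 0, -1.424, -0.285], TCP at [549.993, 0.025, 206.683] pointing down, gripper open.
Joint ranges: [-2.95, 2.95], [-1.21, 1.97], [-1.09, 1.5], [-2.87, 1.71], [-2.94, -0.07], [-3.05, 3.05]. Speed limits (rad/s): [2.57, 2.57, 3.14, 3.14, 3.14, 3.14].

INTERFACE

Orientations are given as a rotation vector (axis times angle).
In Python, from rig import state, get_image, hand_in gives the robot as it stands.
- The arm moves only by the tool servo_tool, never from a script. Its arguments are lists of equal length, an entry for each row: "dp": the shift along the tool's x, y, z in m, a list of three; "spin": the turn about the tool's z in degrees; "hand": the opening, from 0 (shut) to 1 (fully open). A call has 1 to 5 rows; each row shifts and turns the commanded pose from where the row before left it, along the tool's axes as they then stand; what a row does not reach is not made up. A row lasts 1/12 s, in which the tool goes at most 41.7 mm and 7.16 degrees, less where a joint would pass 70% of its speed; a pose out of reach is approached as far as the arm can. A call is refused whole if a number of a shift passes 0.0417 or a number of a turn 7.16, either way. A call with a gripper value outside its range is refused whole. The fingers move at their own pace and stop on an object; "newtons" is the grip in N (left out, the last holds). Time passes only in rows, so rows that do not move let the fingers close. It gives the time, the measured TCP pose, the force, the opening and the grip force at its end, in the units of the state.
- state(): the state, without advancing time (a new reading comes with each control period).
- get_image(name): name is "scene" or "side" or "wrist"; returns a dict with "image" (480x640x3 uint8, blue, green, red), "camera_matrix" (3x3 intrinsics, pixels), "position" and "orientation" of the camera in the world. Camera axes: x right, y up, looking along -z (the intrinsics and any distortion apply to the point x, -y, -z); pixel columns grow to the right and rows downward; lengths in mm; the calibration is good to about 2 mm. The wrist camera is an equidistant fisheye: a pixel r from the principal point sees the ray r / f radians off the axis. A picture is of the moment at which its call begins. There is no depth.
- hand_in(): hands the job in; it is judged then, once.
The state is a dict: "time": time; "q": joint angles; "qvel": joint speeds; "tau": joint torques, N m; "tcp_pos": TCP position; "orientation": TCP orientation; "ft_force": force on the tool from outside, world axes, zero at the start; "wrist_torque": the same for the moment, N m; "finger_gap": finger opening in mm; "gripper_force": force on a finger pad.
Only numpy, scipy, OpenCV 4.12 (cv2) and the standard library are available. Lean on these libraries where they do the work, as an engineer would, in place of code of your own. Each camera call takes 0.05 s, during which the arm holds its last target. There are 200 camera calls.

TASK

We are changing the tile jig to another tile size: slide the red-finned lock all the way back off the blue locating block, then grip the block by its wooden stem and rock it firmly to one side and then the other until it has pushed both orange keepers right back and comes free. Lift it straight up until its foot is just clear of the jig's deck, one to three centimetres above it, and finish holding it there in the gripper, still and upright over its socket and touching nothing else. Leave the keepers and the lock back, and do not disturb the tile, the bowl or the brush pot.

Things in the scene. Friction and masses are not known exactly. Their poses are not given: they have to be found in the camera images.
- jig: Tile-decorating jig fixed to the bench: aluminium deck 260 (x) x 160 (y) x 22 mm thick. Origin: underside of the deck (bench level), straight below the middle of the block's stem. Its x axis is the direction in which the lock slides open, its y axis the rocking direction (left keeper at +y, right keeper at -y), z up. The painted tile lies on the -x half.
- block: Locating block, about 250 g, trapped in the jig. Origin: underside of the foot, on the stem's axis; axes as the jig's when seated (origin then 8 mm above the jig's). z from there: blue foot 40 (x) x 20 (y) mm, 0 to 18; blue body 44 x 36, 18 to 60, its top edges are the shoulders; wooden stem 30 x 20, 60 to 120, gripped across its 20 mm (jig y). Foot and body are centred 5 mm to +x of the stem.
- grip (a point): Centre of the top face of the block's wooden stem, 128 mm above the bench when seated. The block rocks towards jig +y or -y about the foot's lower edges; pulled straight up it rises only 4 mm before its shoulders catch under the keepers, however hard it is pulled.
- socket (a point): Point fixed to the jig: the socket mouth, level with the deck's top (22 mm above the bench), on the stem's axis. The socket is 43 (x) x 24 (y) mm, centred 5 mm to +x of this point, and 14 mm deep: 1.5 to 2 mm of play round the foot. Axes as the jig's.
- lock_fin (a point): Centre of the top of the lock's red fin, 118 mm above the bench, 60 mm to jig +x of the stem's axis when closed. Fin 16 (jig x) x 26 (jig y) x 40 mm high, on a grey carriage (top 78 mm above the bench); grip it across its 26 mm or push it. A 24 mm wide steel tongue, 71 to 79 mm above the bench, reaches from it over the block's +x shoulder.
- lock (a joint): Lock slide, m: 0 = closed, tongue over the block; grows as the lock slides along jig +x, end stop at 0.05. Stiff: about 3 N; stays where it is left. Starts at 0 to 0.004.
- keeper_left (a joint): Orange keeper on jig +y side, m: 0 = closed, its lip 4 mm over the block's shoulder; grows as it is pushed back along jig +y, stop at 0.009; right back above 0.006. Takes about 5 N, stays where left. 28 mm along jig x, top 80 mm above the bench, lip 8 mm thick; inner face 1 mm from the block's body. Leaning the block about 0.16 rad towards it pushes it to its stop.
- keeper_right (a joint): The same on the jig's -y side; grows as it is pushed back along jig -y.
- tile: Bystander: painted white tile 98 x 98 x 8 mm lying loose on the jig's deck, origin at the centre of its underside.
- bowl: Bystander: white bowl, 110 mm across, 60 mm high, origin at the centre of its underside.
- brushpot: Bystander: blue ceramic pot, 68 mm across and 85 mm high, with brushes up to 180 mm high; origin at the centre of its underside.
Not all that is in view belongs to the job. There is more than one size of the block; the job needs the larger.

How it is judged:
By the outcome, as a careful person would: the job done as asked, in the order asked, and still so for the second after the job is handed in, while the arm keeps its last pose, push and grip.
It also fails if it takes over 45 s, if anything falls off the work surface, if the arm or the gripper's body presses on something with over 40 N, if the wrist force passes 120 N, or if a joint passes its speed limit or range.

## Working session

There is one attempt and no reset: what is moved stays moved. The work goes in short steps, Python scripts to look and compute and a tool call to move; the robot and the scene stay as the last step left them, time stands still between calls to the robot, and variables do not carry over. Pictures are saved under pics/ and viewed, at most 10 in all, crops included, and the job is handed in when it is done.

Besides the shell and the picture viewer there is one more tool, called as name(argument=value, ...) on one line, values as JSON. servo_tool: Moves the arm, as the interface text tells. Its arguments: {"type":"object","properties":{"dp":{"type":"array"},"spin":{"type":"array"},"hand":{"type":"array"},"newtons":{"type":"number"}},"required":["dp","spin","hand"]}

```bash
mkdir -p pics; ls
python3 - <<'E'
from rig import state,get_image
import cv2,numpy as np
s=state();print({k:np.round(v,3) for k,v in s.items()})
for n in("scene","side","wrist"):
    d=get_image(n);cv2.imwrite(f"pics/{n}0.png",d["image"]);print(n,d["camera_matrix"],d["position"],d["orientation"],[k for k in d])
E
```

```text
pics
{'time': np.float64(0.0), 'q': array([ 0.285,  0.256,  0.107, -0.   , -1.424, -0.285]), 'qvel': array([-0.001, -0.001,  0.001,  0.   ,  0.001,  0.001]), 'tau': array([-0.0000e+00, -3.8663e+01,  2.3793e+01,  5.3650e+00, -6.0000e-03,
       -0.0000e+00]), 'tcp_pos': array([5.49451e+02, 6.10000e-02, 2.05786e+02]), 'orientation': array([ 2.220e+00, -2.221e+00, -2.000e-03]), 'ft_force': array([-0.884,  0.193,  0.302]), 'wrist_torque': array([-0.054,  0.011,  0.003]), 'gripper_force': np.float64(0.0), 'finger_gap': np.float64(85.183)}
scene [[486.04086342   0.         311.77576593]
 [  0.         486.04086342 234.44034717]
 [  0.           0.           1.        ]] [899.99685123 583.45638851 523.69291756] [0.39629959 1.24335839 2.20325125] ['image', 'camera_matrix', 'position', 'orientation']
side [[436.63809166   0.         315.15406652]
 [  0.         436.63809166 242.36123532]
 [  0.           0.           1.        ]] [ 293.0330053  -524.97997375  505.21364242] [ 0.99270168 -0.1797648  -0.29775948] ['image', 'camera_matrix', 'position', 'orientation']
wrist [[371.64829954   0.         308.13532101]
 [  0.         371.64829954 243.29518311]
 [  0.           0.           1.        ]] [549.68869997 -81.19445448 371.42114385] [-0.00332532  0.50528369 -3.10037732] ['image', 'camera_matrix', 'position', 'orientation']
```

View pics/scene0.png

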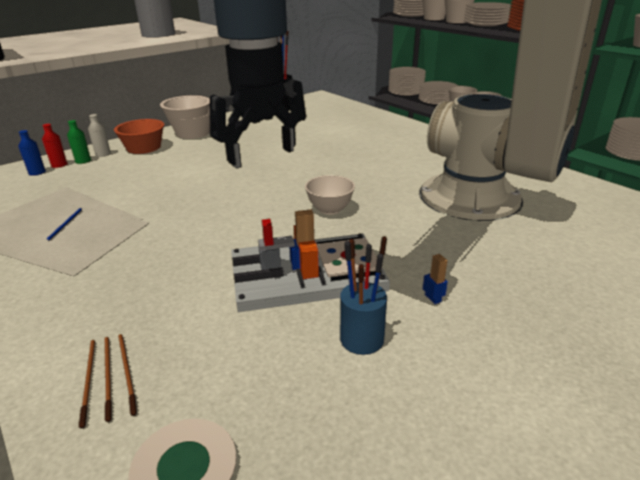

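View pics/side0.png

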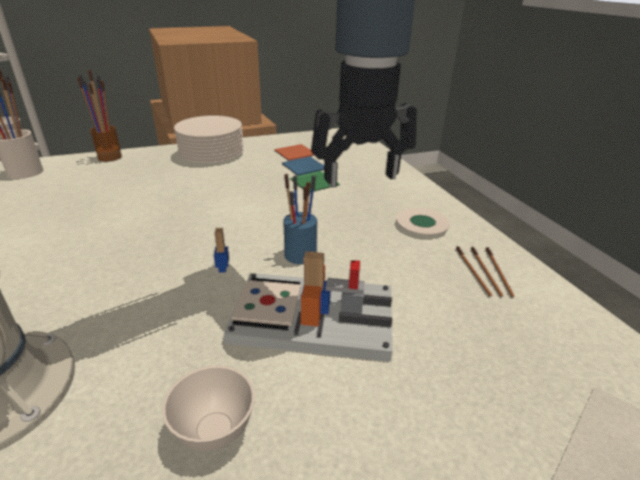

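View pics/wrist0.png

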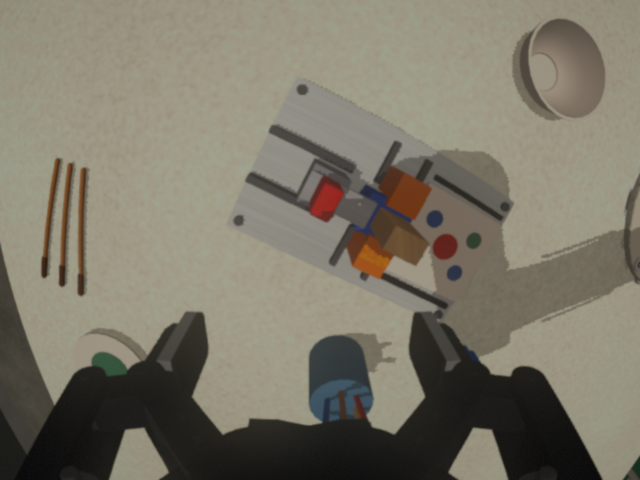

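Candidates for the block: the large one in the jig (scene 304,230; side 313,280; wrist 405,240), and the small loose one (scene 436,280; side 221,250). The jig one is larger, trapped and has keepers, so I choose it. The red fin is at wrist (326,195), not the red bottle at scene (55,147). I'll check this in a close crop.

```bash
cat > h.py <<'E'
import numpy as np,cv2
from scipy.spatial.transform import Rotation as R
from rig import state,get_image
def ray(d,n,u,v):
    K=d["camera_matrix"];a=(u-K[0,2])/K[0,0];b=(v-K[1,2])/K[1,1]
    if n=="wrist":
        r=np.hypot(a,b);c=np.array([a/r*np.sin(r),-b/r*np.sin(r),-np.cos(r)])
    else: c=np.array([a,-b,-1.])
    return R.from_rotvec(d["orientation"]).apply(c)
def atz(d,n,u,v,z):
    r=ray(d,n,u,v);p=np.array(d["position"]);return p+r*(z-p[2])/r[2]
def proj(d,n,P):
    c=R.from_rotvec(d["orientation"]).inv().apply(np.atleast_2d(P)-d["position"]);K=d["camera_matrix"]
    x,y,z=c[:,0],-c[:,1],-c[:,2]
    if n=="wrist":
        s=np.hypot(x,y);t=np.arctan2(s,z);a,b=x/s*t,y/s*t
    else:a,b=x/z,y/z
    return np.c_[K[0,0]*a+K[0,2],K[1,1]*b+K[1,2]]
E
python3 - <<'E'
from h import *
w=cv2.imread("pics/wrist0.png")[75:325,225:520]
s=cv2.imread("pics/side0.png")[235:365,215:405]
a=cv2.resize(w,None,fx=2.7,fy=2.4,interpolation=cv2.INTER_CUBIC)
cv2.imwrite("pics/c1.png",cv2.resize(w,None,fx=2.4,fy=2.4,interpolation=cv2.INTER_CUBIC))
cv2.imwrite("pics/c2.png",cv2.resize(s,None,fx=4,fy=4,interpolation=cv2.INTER_CUBIC))
d=get_image("wrist")
for n,u,v,z in(("scr",302,90,22),("scr",238,220,22),("scr",506,206,22),("scr",438,314,22),("fin",330,186,118),("stem",411,237,128)):print(n,atz(d,"wrist",u,v,z).round(1))
E
```

```text
scr [ 554.8 -112.5   22. ]
scr [618.   11.7  22. ]
scr [338.7  -6.   22. ]
scr [403.  119.6  22. ]
fin [534.2 -38.  118. ]
stem [476.7  -4.3 128. ]
```

View pics/c1.png

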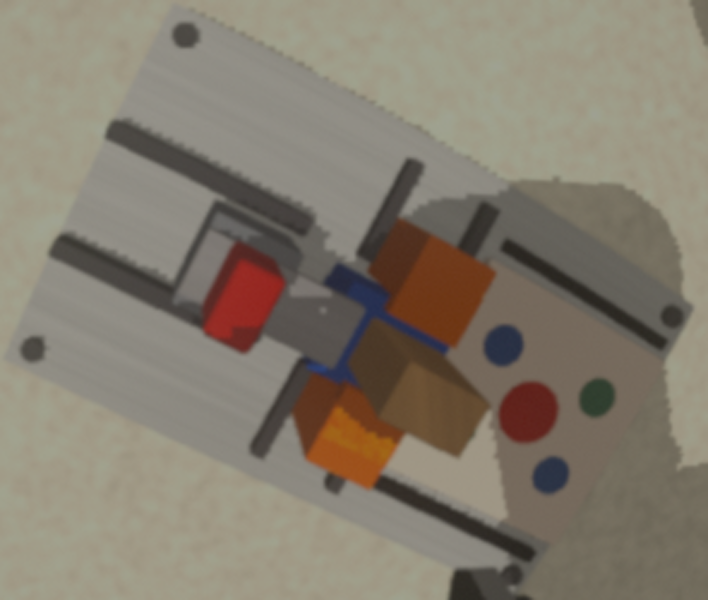

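View pics/c2.png

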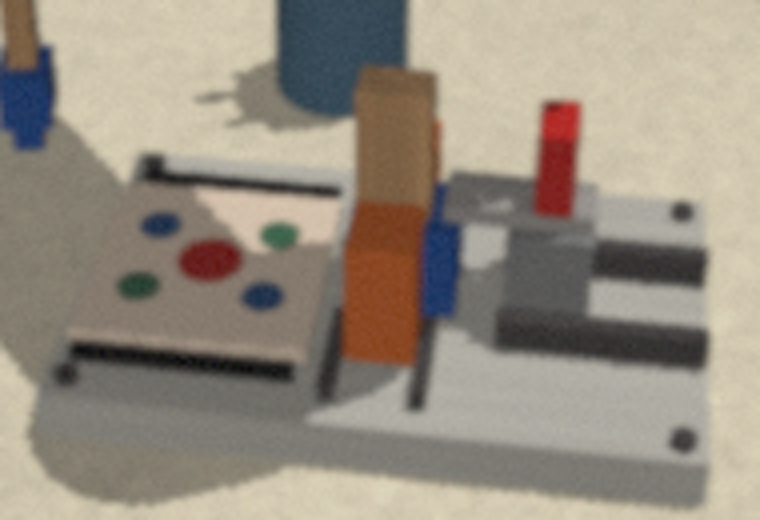

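The crops confirm the choice: the stem's top is centred near wrist (407,245) and side (314.5,255.5). The fin's top is near wrist (328,199) and side (355,265). I'll work out their positions and compare the three views.

Run:
```python
from h import *
D={n:get_image(n) for n in("wrist","side","scene")}
print("stem",atz(D["wrist"],"wrist",407.1,245,128).round(1),atz(D["side"],"side",314.5,255.5,128).round(1))
print("fin",atz(D["wrist"],"wrist",328.3,199.2,118).round(1),atz(D["side"],"side",355,265,118).round(1))
# side screws
for u,v in((215+152/4,235+167/4),(215+682/4,235+212/4),(215+683/4,235+440/4),(215+65/4,235+375/4)):print(atz(D["side"],"side",u,v,22).round(1))
print("pot",atz(D["side"],"side",300,222,85).round(1),"bowl",atz(D["side"],"side",209,392,60).round(1))
def red(im):
    h=cv2.cvtColor(im,cv2.COLOR_BGR2HSV);return ((h[...,0]<6)|(h[...,0]>174))&(h[...,1]>170)
for n,b in(("scene",(215,245,258,275)),):
    m=red(D[n]["image"]);r,c=np.nonzero(m[b[0]:b[1],b[2]:b[3]]);print(n,c.min()+b[2],c.max()+b[2],r.min()+b[0],r.max()+b[0])
yaw=-26.4*np.pi/180;ex=np.array([np.cos(yaw),np.sin(yaw),0]);ey=np.array([-ex[1],ex[0],0])
for o in([476,4,0],):
    o=np.array(o)
    P=[o+ex*x+ey*y+[0,0,128] for x in(-15,15) for y in(-10,10)]+[o+ex*(x+60)+ey*y+[0,0,118] for x in(-8,8) for y in(-13,13)]+[o+ex*x*120+ey*y*70+[0,0,22] for x in(-1,1) for y in(-1,1)]
    for n in D:print(n,proj(D[n],n,P).round(0).tolist())
```

```text
stem [479.1   1.6 128. ] [478.8  -1.  128. ]
fin [535.3 -28.6 118. ] [534.4 -30.8 118. ]
[401.4 115.4  22. ]
[617.7  10.   22. ]
[ 555.  -114.5   22. ]
[340.2  -6.9  22. ]
pot [510.9 176.4  85. ] bowl [ 291.4 -149.2   60. ]
scene 262 272 219 244
wrist [[435.0, 245.0], [421.0, 268.0], [401.0, 227.0], [387.0, 251.0], [355.0, 196.0], [338.0, 228.0], [335.0, 186.0], [318.0, 219.0], [507.0, 207.0], [441.0, 314.0], [305.0, 91.0], [242.0, 222.0]]
side [[301.0, 257.0], [303.0, 250.0], [321.0, 259.0], [322.0, 251.0], [344.0, 267.0], [346.0, 258.0], [355.0, 268.0], [356.0, 258.0], [229.0, 329.0], [252.0, 275.0], [383.0, 344.0], [383.0, 287.0]]
scene [[314.0, 208.0], [316.0, 214.0], [297.0, 210.0], [299.0, 216.0], [275.0, 217.0], [277.0, 224.0], [266.0, 218.0], [268.0, 225.0], [362.0, 235.0], [384.0, 277.0], [238.0, 251.0], [244.0, 297.0]]
```

servo_tool(dp=[[0,0,0],[0,0,0],[0,0,0],[0,0,0],[0,0,0]], spin=[-7,-7,-7,-7,-7], hand=[1,1,1,1,1])

```text
time: 0.77
tcp_pos: [550.0, 0.0, 206.6]
orientation: [2.791, -1.442, -0.0]
ft_force: [0.6, 0.3, -0.6]
finger_gap: 85.4
gripper_force: 0.0
```

servo_tool(dp=[[0,0,0],[0,0,0],[0,0,0],[0,0,0],[0,0,0]], spin=[-7,-7,-7,-7,-0.7], hand=[1,1,1,1,1])

```text
time: 1.18
tcp_pos: [550.0, 0.0, 206.6]
orientation: [3.061, -0.708, -0.0]
ft_force: [-0.1, -0.0, -0.5]
finger_gap: 85.5
gripper_force: 0.0
```

servo_tool(dp=[[0,0.011,0.01],[0,0.011,0.01],[0,0.01,0.01],[0,0,0],[0,0,0]], spin=[0,0,0,0,0], hand=[1,1,1,1,1])

```text
time: 1.6
tcp_pos: [535.5, -29.0, 176.5]
orientation: [3.058, -0.719, -0.001]
ft_force: [0.5, -0.4, -0.0]
finger_gap: 85.3
gripper_force: 0.0
```

Run:
```python
from h import *
d=get_image("wrist");yaw=-26.3*np.pi/180;ex=np.array([np.cos(yaw),np.sin(yaw),0]);ey=np.array([-ex[1],ex[0],0])
o=np.array([479,.5,0]);L=.003
P=[o+ex*x+ey*y+[0,0,128] for x,y in((-15,-10),(15,-10),(15,10),(-15,10))];Q=[o+ex*(x+63)+ey*y+[0,0,118] for x,y in((-8,-13),(8,-13),(8,13),(-8,13))]
S=[o+ex*x*120+ey*y*70+[0,0,22] for x in(-1,1) for y in(-1,1)]
im=d["image"].copy()
for p in(P,Q):cv2.polylines(im,[(proj(d,"wrist",p)*16).astype(np.int32)],1,(0,255,0),1,cv2.LINE_AA,4)
for u in proj(d,"wrist",S):cv2.drawMarker(im,tuple(int(x) for x in u),(0,255,0),0,9,1)
cv2.imwrite("pics/w1.png",im)
```

```text
(no output)
```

View pics/w1.png

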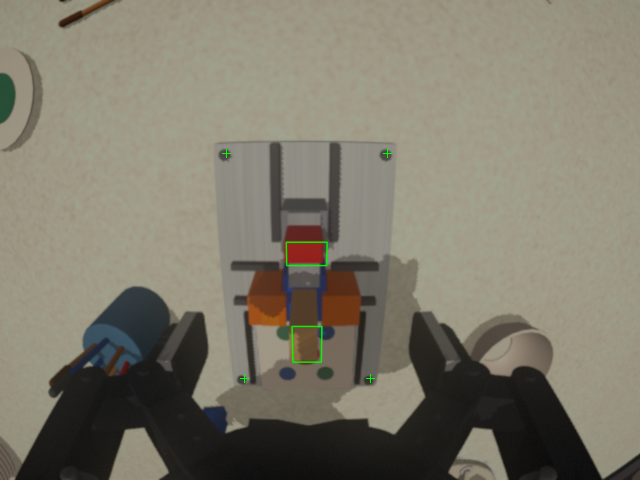

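The overlay matches the fin (306,253), the stem (306,345) and all four deck screws to within a pixel or two. I'll descend onto the fin.

servo_tool(dp=[[0,-0.001,0.02],[0,0,0.02],[0,0,0.02],[0,0,0.015],[0,0,0.007]], spin=[0,0,0,0,0], hand=[1,1,1,0.6,0.5])

```text
time: 2.07
tcp_pos: [535.7, -27.3, 93.1]
orientation: [3.058, -0.716, -0.003]
ft_force: [-0.5, -0.0, 0.8]
finger_gap: 63.5
gripper_force: 0.0
```

servo_tool(dp=[[0,0,0],[0,0,0],[0,0,0],[0,0,0],[0,0,0]], spin=[0,0,0,0,0], hand=[0.4,0.2,0.1,0,0], newtons=40)

```text
time: 2.48
tcp_pos: [536.9, -27.6, 95.7]
orientation: [-3.059, 0.715, -0.003]
ft_force: [-0.1, 0.4, 0.5]
finger_gap: 1.0
gripper_force: 0.0
```

servo_tool(dp=[[0,0,0],[0,0,0],[0,0,0],[0,0,0],[0,0,0]], spin=[0,0,0,0,0], hand=[0,0,0,0,0])

```text
time: 2.9
tcp_pos: [536.3, -27.8, 94.7]
orientation: [3.059, -0.715, 0.0]
ft_force: [0.1, -0.0, 0.3]
finger_gap: -0.0
gripper_force: 0.0
```

Run:
```python
from h import *
a=get_image("side");b=get_image("wrist");c=get_image("scene")
f=lambda i,y,x,h,w:cv2.resize(i["image"][y:y+h,x:x+w],(400,300),interpolation=cv2.INTER_CUBIC)
cv2.imwrite("pics/m1.png",np.vstack([np.hstack([f(a,220,230,150,200),f(c,180,210,120,160)]),np.hstack([f(b,120,140,240,320),f(b,0,0,480,640)])]))
```

```text
(no output)
```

View pics/m1.png

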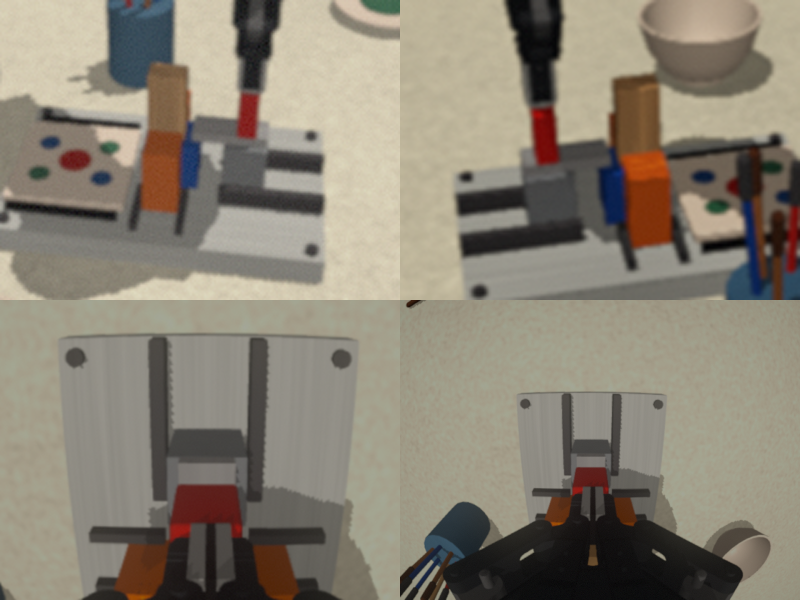

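The fingers shut empty. They look as if they are on the stem side of the fin, or above it. I'll compare the projected TCP with the images.

Run:
```python
from h import *
s=state();print(s["tcp_pos"],s["finger_gap"])
yaw=-26.3*np.pi/180;ex=np.array([np.cos(yaw),np.sin(yaw),0]);ey=np.array([-ex[1],ex[0],0]);o=np.array([479,.5,0])
Q=[o+ex*(x+63)+ey*y+[0,0,118] for x,y in((-8,-13),(8,-13),(8,13),(-8,13))]
B=[]
for n,(y,x,h,w) in {"side":(225,320,80,80),"scene":(180,240,80,80)}.items():
    d=get_image(n);im=d["image"][y:y+h,x:x+w];k=5
    im=cv2.resize(im,None,fx=k,fy=k,interpolation=cv2.INTER_CUBIC)
    for i in range(4):
        a=(proj(d,n,Q)-[x,y])*k
    cv2.polylines(im,[a.astype(int).astype(np.int32)],1,(0,255,0),1)
    t=((proj(d,n,s["tcp_pos"])[0]-[x,y])*k).astype(int);cv2.drawMarker(im,tuple(map(int,t)),(255,255,0),0,15,2)
    B.append(im);print(n,proj(d,n,s["tcp_pos"]))
cv2.imwrite("pics/m2.png",np.hstack(B))
```

```text
[536.2416975  -27.78515798  94.66585514] -0.08739828016769195
side [[354.40949807 275.88583799]]
scene [[267.47519193 232.98952236]]
```

View pics/m2.png

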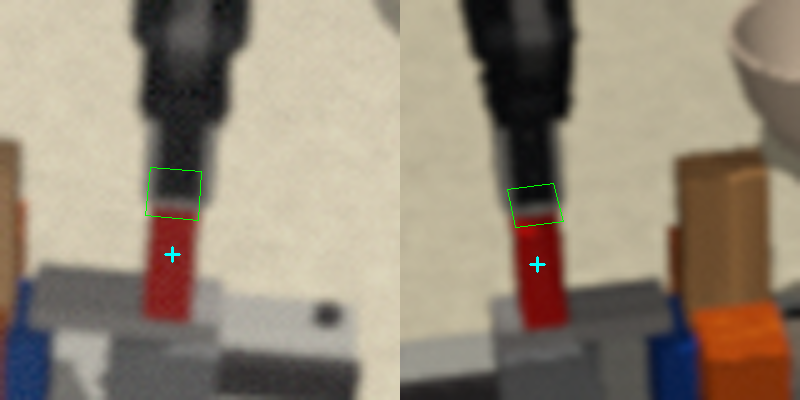

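Run:
```python
from h import *
for n in("scene","side"):
    d=get_image(n)
    for z in(206,220,230,240):print(n,z,proj(d,n,[[592-7,0,z],[508-7,0,z],[592+7,0,z],[508+7,0,z]]).round(0).tolist())
    p=[536.2,-27.8]
    print(proj(d,n,[p+[z] for z in(95,110,118,122)]).round(1).tolist())
w=get_image("wrist");print(w["position"],state()["tcp_pos"])
```

```text
scene 206 [[245.0, 188.0], [291.0, 172.0], [237.0, 190.0], [284.0, 175.0]]
scene 220 [[244.0, 179.0], [291.0, 164.0], [236.0, 182.0], [283.0, 167.0]]
scene 230 [[244.0, 173.0], [290.0, 158.0], [235.0, 175.0], [283.0, 161.0]]
scene 240 [[243.0, 167.0], [290.0, 152.0], [234.0, 169.0], [282.0, 155.0]]
[[267.5, 232.8], [266.9, 225.2], [266.5, 221.1], [266.4, 219.0]]
side 206 [[381.0, 200.0], [329.0, 208.0], [390.0, 199.0], [338.0, 207.0]]
side 220 [[382.0, 192.0], [330.0, 200.0], [391.0, 191.0], [339.0, 198.0]]
side 230 [[383.0, 186.0], [330.0, 193.0], [391.0, 185.0], [339.0, 192.0]]
side 240 [[383.0, 180.0], [330.0, 187.0], [392.0, 178.0], [339.0, 186.0]]
[[354.4, 275.7], [355.0, 267.9], [355.3, 263.7], [355.5, 261.6]]
[609.17919041 -63.65454545 260.18848658] [536.24859122 -27.75889684  94.66913621]
```

The projection settles it. At the start and now, the real fingertips stand about 23 mm higher than the reported TCP: in the start picture the open tips are at z≈243, not 220, and they now sit on top of the fin at about 118. The x and y positions agree. I'll open and go about 23 mm deeper.

servo_tool(dp=[[0,0,0],[0,0,0],[0,0,0],[0,0,0],[0,0,0]], spin=[0,0,0,0,0], hand=[0.7,0.7,0.7,0.7,0.7])

```text
time: 3.72
tcp_pos: [536.3, -27.8, 94.7]
orientation: [-3.059, 0.715, -0.0]
ft_force: [0.2, 0.3, -0.2]
finger_gap: 59.5
gripper_force: 0.0
```

servo_tool(dp=[[0,0,0.006],[0,0,0.006],[0,0,0.006],[0,0,0.004],[0,0,0]], spin=[0,0,0,0,0], hand=[0.7,0.7,0.7,0.7,0.7])

```text
time: 4.13
tcp_pos: [535.3, -27.9, 71.2]
orientation: [3.058, -0.715, -0.004]
ft_force: [-0.3, 0.3, -0.8]
finger_gap: 59.7
gripper_force: 0.0
```

servo_tool(dp=[[0,0,0],[0,0,0],[0,0,0],[0,0,0],[0,0,0]], spin=[0,0,0,0,0], hand=[0.2,0.1,0,0,0])

```text
time: 4.55
tcp_pos: [537.6, -26.6, 73.4]
orientation: [-3.057, 0.714, -0.004]
ft_force: [1.9, 4.7, 0.3]
finger_gap: 25.0
gripper_force: 43.5
```

servo_tool(dp=[[0,0,0],[0,0,0],[0,0,0]], spin=[0,0,0], hand=[0,0,0])

```text
time: 4.8
tcp_pos: [537.6, -26.6, 73.4]
orientation: [-3.057, 0.714, -0.004]
ft_force: [2.7, 4.6, 0.2]
finger_gap: 25.0
gripper_force: 43.5
```

servo_tool(dp=[[0,-0.001,0],[0.004,0,0],[0.005,0,0],[0.005,0,0],[0.005,0,0]], spin=[0,0,0,0,0], hand=[0,0,0,0,0])

```text
time: 5.22
tcp_pos: [554.3, -35.0, 73.3]
orientation: [-3.058, 0.714, -0.001]
ft_force: [-2.3, 4.3, 4.9]
finger_gap: 25.1
gripper_force: 44.1
```

servo_tool(dp=[[0.005,0,0],[0.005,0,0],[0.005,0,0],[0.005,0,0],[0.004,0,0]], spin=[0,0,0,0,0], hand=[0,0,0,0,0])

```text
time: 5.63
tcp_pos: [575.9, -45.8, 73.4]
orientation: [-3.059, 0.714, -0.001]
ft_force: [-1.8, 4.3, 6.4]
finger_gap: 25.0
gripper_force: 44.2
```

servo_tool(dp=[[0.002,0,0],[0.001,0,0],[0,0,0]], spin=[0,0,0], hand=[0,0,0])

```text
time: 5.88
tcp_pos: [578.4, -47.1, 73.3]
orientation: [-3.059, 0.715, -0.001]
ft_force: [-2.4, 4.1, 5.7]
finger_gap: 25.2
gripper_force: 44.2
```

servo_tool(dp=[[0.001,0,0],[0.001,0,0],[0,0,0]], spin=[0,0,0], hand=[0,0,0])

```text
time: 6.13
tcp_pos: [578.4, -47.1, 73.3]
orientation: [-3.058, 0.715, 0.005]
ft_force: [-7.5, 8.0, 10.0]
finger_gap: 25.0
gripper_force: 44.7
```

servo_tool(dp=[[0.001,0,0],[0.001,0,0],[0,0,0]], spin=[0,0,0], hand=[0,0,0])

```text
time: 6.38
tcp_pos: [578.3, -47.1, 73.2]
orientation: [-3.057, 0.714, 0.01]
ft_force: [-13.5, 11.3, 15.2]
finger_gap: 25.1
gripper_force: 45.3
```

servo_tool(dp=[[-0.004,-0.001,0],[0,0,0],[0,0,0],[0,0,0],[0,0,0]], spin=[0,0,0,0,0], hand=[0,0,0.7,0.7,0.7])

```text
time: 6.8
tcp_pos: [578.4, -46.7, 72.2]
orientation: [3.059, -0.715, -0.001]
ft_force: [-0.8, -0.6, 0.1]
finger_gap: 59.0
gripper_force: 0.0
```

servo_tool(dp=[[0,0,0],[0,0,-0.02],[0,0,-0.02],[0,0,-0.02],[0,0,0]], spin=[0,0,0,0,0], hand=[0.7,0.7,0.7,0.7,0.7])

```text
time: 7.22
tcp_pos: [581.0, -46.8, 137.1]
orientation: [-3.058, 0.714, -0.012]
ft_force: [2.2, -0.4, 0.6]
finger_gap: 59.4
gripper_force: 0.0
```

servo_tool(dp=[[-0.03,0,0],[-0.03,0,0],[-0.03,0,0],[-0.019,0,0],[0,0,0]], spin=[0,0,0,0,0], hand=[0.7,0.7,0.7,0.7,0.7])

```text
time: 7.63
tcp_pos: [478.0, 2.9, 132.8]
orientation: [-3.059, 0.713, 0.001]
ft_force: [-0.1, -0.5, 0.6]
finger_gap: 59.6
gripper_force: 0.0
```

servo_tool(dp=[[0.002,0.0005,0.018],[0,0,0.018],[0,0,0.016],[0,0,0.008],[0,0,0]], spin=[0,0,0,0,0], hand=[0.7,0.7,0.7,0.7,0.7])

```text
time: 8.05
tcp_pos: [481.1, 0.1, 70.7]
orientation: [3.057, -0.715, -0.006]
ft_force: [0.5, -0.2, -0.7]
finger_gap: 59.9
gripper_force: 0.0
```

servo_tool(dp=[[0,0,0],[0,0,0],[0,0,0],[0,0,0],[0,0,0]], spin=[0,0,0,0,0], hand=[0.3,0.2,0.1,0,0], newtons=20)

```text
time: 8.47
tcp_pos: [483.2, 0.7, 73.7]
orientation: [-3.058, 0.714, -0.003]
ft_force: [1.3, 0.3, 4.2]
finger_gap: 19.3
gripper_force: 23.4
```

servo_tool(dp=[[0,0,0],[0,0,0],[0,0,0]], spin=[0,0,0], hand=[0,0,0])

```text
time: 8.72
tcp_pos: [483.2, 0.7, 73.7]
orientation: [-3.059, 0.714, -0.003]
ft_force: [-0.3, 1.2, 5.8]
finger_gap: 19.7
gripper_force: 23.8
```

Run:
```python
from h import *
yaw=-26.3*np.pi/180;ex=np.array([np.cos(yaw),np.sin(yaw),0])
for n,(y0,y1,x0,x1) in {"side":(240,310,320,420),"scene":(200,290,220,290)}.items():
    d=get_image(n);h=cv2.cvtColor(d["image"],cv2.COLOR_BGR2HSV)[y0:y1,x0:x1]
    m=((h[...,0]<6)|(h[...,0]>174))&(h[...,1]>170);r,c=np.nonzero(m)
    print(n,"fin centroid",c.mean()+x0,r.mean()+y0,"closed/0.05 expected",proj(d,n,[np.array([479,.5,98])+ex*60,np.array([479,.5,98])+ex*110]).round(1).tolist())
s=state();print(s["tcp_pos"],s["ft_force"],s["finger_gap"])
```

```text
side fin centroid 383.4225352112676 276.84507042253523 closed/0.05 expected [[352.1, 274.0], [384.3, 276.7]]
scene fin centroid 240.33502538071065 235.36040609137055 closed/0.05 expected [[269.6, 231.0], [240.1, 234.6]]
[483.19756228   0.74158235  73.69703186] [-0.60701493  0.02701736  6.11075477] 19.50937333389181
```

The lock is confirmed back, with the fin at side (383,277) and scene (240,235), and the stem is gripped (gap 19.5 mm). Next I rock it towards jig +y (tool -y).

servo_tool(dp=[[0,-0.002,0],[0,-0.002,0],[0,-0.002,0],[0,-0.002,0],[0,-0.002,0]], spin=[0,0,0,0,0], hand=[0,0,0,0,0])

```text
time: 9.23
tcp_pos: [484.9, 5.1, 73.9]
orientation: [3.051, -0.711, -0.003]
ft_force: [-5.3, -16.6, 13.8]
finger_gap: 20.1
gripper_force: 31.8
```

servo_tool(dp=[[0,-0.002,0],[0,-0.002,0],[0,-0.002,0],[0,0,0]], spin=[0,0,0,0], hand=[0,0,0,0])

```text
time: 9.57
tcp_pos: [485.9, 7.6, 74.2]
orientation: [3.045, -0.708, -0.007]
ft_force: [-8.1, -20.0, 18.4]
finger_gap: 19.8
gripper_force: 49.8
```

servo_tool(dp=[[0,-0.002,-0.001],[0,-0.002,-0.001],[0,-0.002,0],[0,-0.002,0],[0,0,0]], spin=[0,0,0,0,0], hand=[0,0,0,0,0])

```text
time: 9.98
tcp_pos: [487.1, 12.1, 74.7]
orientation: [3.039, -0.707, -0.014]
ft_force: [-7.7, -27.7, 13.6]
finger_gap: 19.8
gripper_force: 78.0
```

Run:
```python
from h import *
a=get_image("side");c=get_image("scene");b=get_image("wrist")
f=lambda i,y,x,h,w:cv2.resize(i["image"][y:y+h,x:x+w],(400,300),interpolation=cv2.INTER_CUBIC)
cv2.imwrite("pics/m3.png",np.vstack([np.hstack([f(a,225,250,120,160),f(c,185,220,120,160)]),np.hstack([f(b,160,200,180,240),f(a,160,220,240,320)])]))
print(state()["ft_force"],state()["wrist_torque"])
```

```text
[ -8.34743507 -27.74691076  12.71279333] [-11.87314468   3.6976682   -0.02222078]
```

View pics/m3.png

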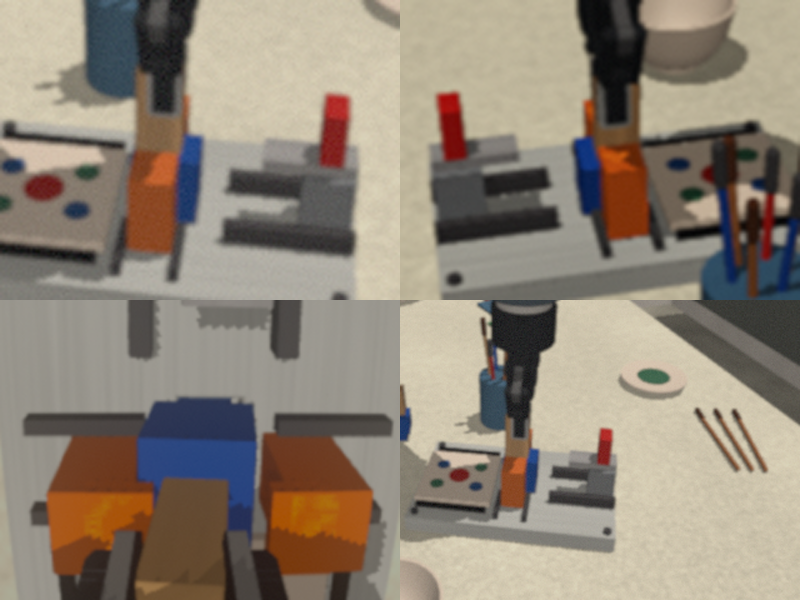

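The wrist view shows the block (175,440 in the lower left crop) leaning left towards +y, with the left keeper moving and a gap opening at the right keeper. I'll keep leaning it.

servo_tool(dp=[[0,-0.002,0],[0,-0.002,0],[0,-0.002,0],[0,-0.002,0],[0,0,0]], spin=[0,0,0,0,0], hand=[0,0,0,0,0])

```text
time: 10.55
tcp_pos: [488.6, 15.9, 74.9]
orientation: [3.032, -0.705, -0.019]
ft_force: [-12.3, -35.1, 19.1]
finger_gap: 20.1
gripper_force: 105.0
```

servo_tool(dp=[[0,-0.002,0],[0,-0.002,0],[0,0,0]], spin=[0,0,0], hand=[0,0,0])

```text
time: 10.8
tcp_pos: [489.1, 17.3, 74.8]
orientation: [3.028, -0.703, -0.022]
ft_force: [-13.9, -41.2, 21.1]
finger_gap: 19.7
gripper_force: 114.5
```

```bash
cat > keep.py <<'E'
from h import *
yaw=-26.3*np.pi/180;ex=np.array([np.cos(yaw),np.sin(yaw),0]);ey=np.array([-ex[1],ex[0],0]);o=np.array([480,1.5,0])
def shift(n,sg,x0,y0,w,h):
    d=get_image(n);A=cv2.imread(f"pics/{n}0.png").astype(np.float32);B=d["image"].astype(np.float32)
    f=lambda I:cv2.resize(I,None,fx=8,fy=8,interpolation=cv2.INTER_CUBIC)
    T=f(A[y0:y0+h,x0:x0+w]);S=f(B[y0-6:y0+h+8,x0-8:x0+w+8])
    _,v,_,l=cv2.minMaxLoc(cv2.matchTemplate(S,T,cv2.TM_CCOEFF_NORMED))
    p=proj(d,n,[o+[0,0,50]+sg*ey*26,o+[0,0,50]+sg*ey*35])
    g=p[1]-p[0];m=np.array([l[0]/8-8,l[1]/8-6]);print(n,"match",round(v,2),"px",m,"9mm=",g.round(1),"keeper mm",round(9*m@g/(g@g),1))
shift("scene",1,298,252,24,30)   # left keeper's outer face
shift("side",-1,298,298,26,30)   # right keeper's outer face
E
python3 keep.py
```

```text
scene match 0.99 px [0.875 2.75 ] 9mm= [1.  2.9] keeper mm 8.5
side match 0.97 px [0.   0.25] 9mm= [-0.8  3.7] keeper mm 0.6
```

Template matching on the outer faces puts the left keeper back by about 8.5 mm and leaves the right one unmoved. Now I rock to the other side.

servo_tool(dp=[[0,0.006,0],[0,0.006,0],[0,0.006,0],[0,0.006,0],[0,0.006,0]], spin=[0,0,0,0,0], hand=[0,0,0,0,0])

```text
time: 11.32
tcp_pos: [483.5, 4.0, 74.4]
orientation: [3.056, -0.715, -0.003]
ft_force: [-0.2, -0.9, 0.8]
finger_gap: 19.7
gripper_force: 22.9
```

servo_tool(dp=[[0,0.006,0],[0,0.004,0],[0,0.004,0],[0,0.004,0],[0,0.004,0]], spin=[0,0,0,0,0], hand=[0,0,0,0,0])

```text
time: 11.73
tcp_pos: [479.6, -7.5, 75.7]
orientation: [-3.045, 0.713, -0.012]
ft_force: [6.2, 21.1, -0.2]
finger_gap: 19.7
gripper_force: 57.1
```

servo_tool(dp=[[0,0.003,0],[0,0.003,0],[0,0.002,0],[0,0.002,0],[0,0,0]], spin=[0,0,0,0,0], hand=[0,0,0,0,0])

```text
time: 12.15
tcp_pos: [478.1, -12.6, 76.2]
orientation: [-3.037, 0.712, -0.019]
ft_force: [8.4, 28.7, -3.3]
finger_gap: 19.6
gripper_force: 88.2
```

servo_tool(dp=[[0,0.002,0.001],[0,0.002,0.001],[0,0.002,0],[0,0.002,0],[0,0,0]], spin=[0,0,0,0,0], hand=[0,0,0,0,0])

```text
time: 12.57
tcp_pos: [477.9, -17.0, 76.3]
orientation: [-3.031, 0.71, -0.029]
ft_force: [8.9, 38.6, 5.6]
finger_gap: 19.7
gripper_force: 111.1
```

```bash
python3 keep.py
```

```text
scene match 0.99 px [0.875 2.75 ] 9mm= [1.  2.9] keeper mm 8.5
side match 0.96 px [-0.625  3.625] 9mm= [-0.8  3.7] keeper mm 8.7
```

Both keepers are now back, left 8.5 mm and right 8.7 mm. I'll bring the block upright at the centre.

servo_tool(dp=[[0,-0.006,0],[0,-0.006,0],[0,-0.006,0],[0,-0.006,0],[0,-0.006,0]], spin=[0,0,0,0,0], hand=[0,0,0,0,0])

```text
time: 13.08
tcp_pos: [483.3, -1.0, 74.9]
orientation: [-3.056, 0.711, -0.009]
ft_force: [-1.2, -2.1, 10.5]
finger_gap: 20.1
gripper_force: 23.6
```

servo_tool(dp=[[0,-0.002,0],[0,0,0],[0,0,0]], spin=[0,0,0], hand=[0,0,0], newtons=50)

```text
time: 13.33
tcp_pos: [483.5, -0.8, 75.0]
orientation: [-3.059, 0.712, -0.007]
ft_force: [-0.8, 0.7, 11.7]
finger_gap: 19.3
gripper_force: 49.4
```

servo_tool(dp=[[0,0,-0.003],[0,0,-0.003],[0,0,-0.003],[0,0,-0.003],[0,0,0]], spin=[0,0,0,0,0], hand=[0,0,0,0,0])

```text
time: 13.75
tcp_pos: [481.6, -0.9, 85.1]
orientation: [-3.059, 0.715, -0.001]
ft_force: [1.2, 2.1, -2.1]
finger_gap: 19.2
gripper_force: 49.2
```

servo_tool(dp=[[0,0,-0.005],[0,0,-0.005],[0,0,-0.005],[0,0,-0.004],[0,0,-0.003]], spin=[0,0,0,0,0], hand=[0,0,0,0,0])

```text
time: 14.17
tcp_pos: [481.2, -1.4, 107.3]
orientation: [3.059, -0.715, -0.0]
ft_force: [0.2, 0.3, -1.8]
finger_gap: 19.4
gripper_force: 49.4
```

servo_tool(dp=[[0,0,0],[0,0,0],[0,0,0]], spin=[0,0,0], hand=[0,0,0])

```text
time: 14.42
tcp_pos: [481.0, -1.2, 106.4]
orientation: [3.059, -0.715, -0.001]
ft_force: [0.3, 0.1, -3.1]
finger_gap: 19.1
gripper_force: 49.4
```

```bash
python3 keep.py
python3 - <<'E'
from h import *
from keep import ex,ey,o
a=get_image("side");c=get_image("scene");b=get_image("wrist")
def f(i,n,y,x,h,w):
    im=cv2.resize(i["image"][y:y+h,x:x+w],(400,300),interpolation=cv2.INTER_CUBIC);k=400/w
    q=o-ex*0
    # expected foot/body box lines with foot at z=42: body +x face edges
    for z in(42,60,102):
        p=(proj(i,n,[q+ex*27-ey*18+[0,0,z],q+ex*27+ey*18+[0,0,z]])-[x,y])*k
        cv2.line(im,tuple(map(int,p[0])),tuple(map(int,p[1])),(0,255,0),1)
    return im
cv2.imwrite("pics/m4.png",np.vstack([np.hstack([f(a,"side",210,250,120,160),f(c,"scene",180,220,120,160)]),np.hstack([f(b,"wrist",90,180,210,280),f(a,"side",120,100,360,480)])]))
s=state();print(s["tcp_pos"],s["ft_force"],s["finger_gap"])
E
```

```text
scene match 0.96 px [1.   2.75] 9mm= [1.  2.9] keeper mm 8.6
side match 0.81 px [-1.  4.] 9mm= [-0.8  3.7] keeper mm 9.8
scene match 0.96 px [1.   2.75] 9mm= [1.  2.9] keeper mm 8.6
side match 0.8 px [-1.  4.] 9mm= [-0.8  3.7] keeper mm 9.8
[481.29230408  -1.20595552 106.58612741] [-0.60106527 -0.06169134 -2.16028543] 19.379864329798192
```

View pics/m4.png

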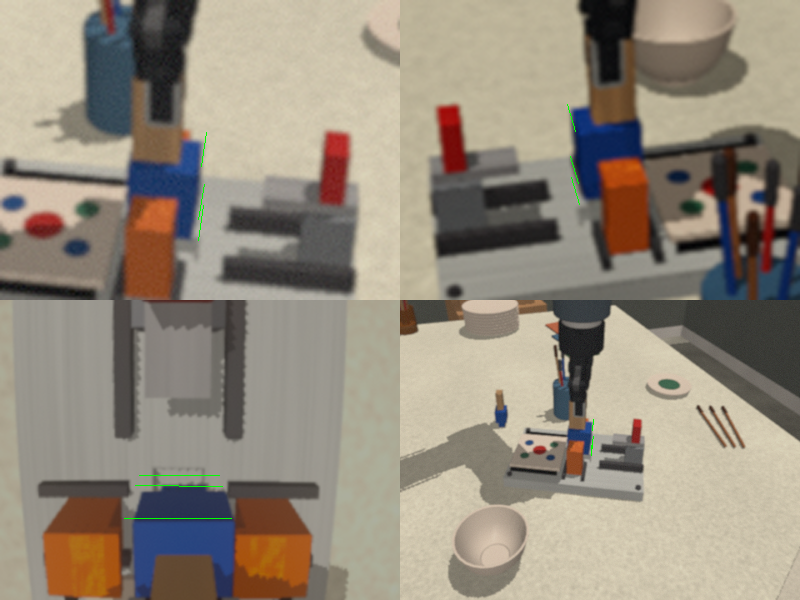

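The block is up, and both keepers and the lock are still back. I'll check its height numerically from the blue body's edges.

```bash
python3 - <<'E' | grep -v match
from h import *
from keep import ex,ey,o
q=o-ex*1.5-ey*1
for n,(y0,y1,x0,x1),(sx,sy) in(("scene",(205,275,285,325),(1,1)),("side",(255,315,298,340),(1,-1))):
    d=get_image(n);h=cv2.cvtColor(d["image"],cv2.COLOR_BGR2HSV);m=(abs(h[...,0].astype(int)-115)<12)&(h[...,1]>140)
    M=np.zeros_like(m);M[y0:y1,x0:x1]=m[y0:y1,x0:x1]
    print(n);print([(c,int(np.nonzero(M[:,c])[0].min()),int(np.nonzero(M[:,c])[0].max())) for c in range(x0,x1,2) if M[:,c].any()])
    for L in(22,27,32,37):
        T=[(a,b,68+L) for a,b in((27,18),(27,-18),(-17,18),(-17,-18))]+[(a,b,26+L) for a,b in((27,18),(27,-18))]+[(a,b,8+L) for a,b in((25,10),(25,-10))]
        print(L,proj(d,n,[q+ex*a+ey*b+[0,0,z] for a,b,z in T]).round(0).astype(int).tolist())
E
```

```text
scene
[(289, 225, 225), (291, 224, 248), (293, 224, 256), (295, 225, 258), (297, 230, 258), (299, 231, 257), (301, 230, 242), (303, 230, 242), (305, 230, 242), (307, 230, 242), (309, 229, 241), (311, 229, 241), (313, 229, 241), (315, 231, 241)]
22 [[291, 238], [288, 228], [317, 235], [313, 225], [292, 259], [289, 248], [293, 264], [291, 258]]
27 [[291, 236], [288, 225], [317, 232], [313, 222], [292, 256], [289, 245], [293, 262], [291, 256]]
32 [[291, 233], [288, 223], [317, 230], [313, 220], [292, 254], [289, 243], [293, 260], [291, 254]]
37 [[291, 231], [288, 220], [317, 227], [312, 217], [292, 251], [289, 241], [293, 257], [291, 251]]
side
[(302, 278, 286), (304, 275, 286), (306, 276, 286), (308, 276, 286), (310, 276, 287), (312, 276, 287), (314, 276, 287), (316, 276, 287), (318, 276, 287), (320, 276, 287), (322, 275, 303), (324, 267, 303), (326, 267, 298), (328, 268, 284)]
22 [[331, 269], [329, 283], [304, 267], [301, 280], [330, 290], [328, 304], [328, 301], [327, 309]]
27 [[331, 267], [329, 280], [304, 265], [301, 278], [331, 287], [328, 301], [329, 299], [327, 307]]
32 [[332, 264], [329, 278], [304, 262], [301, 275], [331, 285], [329, 299], [329, 296], [327, 304]]
37 [[332, 262], [329, 275], [304, 260], [301, 273], [331, 283], [329, 297], [329, 294], [328, 302]]
```

The lift is about 31 mm, so the foot is about 17 mm above the deck, and the block is upright. It sits about 2 mm towards -y, so I'll centre it and let it settle.

servo_tool(dp=[[0.0005,-0.001,0],[0.0005,-0.001,0],[0,0,0],[0,0,0],[0,0,0]], spin=[0,0,0,0,0], hand=[0,0,0,0,0])

```text
time: 15.38
tcp_pos: [483.1, 0.2, 106.7]
orientation: [-3.059, 0.715, 0.0]
ft_force: [0.1, -0.3, -1.3]
finger_gap: 19.3
gripper_force: 49.4
```

servo_tool(dp=[[0,0,0],[0,0,0],[0,0,0],[0,0,0],[0,0,0]], spin=[0,0,0,0,0], hand=[0,0,0,0,0])

```text
time: 15.8
tcp_pos: [483.1, 0.2, 106.7]
orientation: [-3.059, 0.715, -0.0]
ft_force: [-0.9, 0.4, -1.9]
finger_gap: 19.5
gripper_force: 49.4
```

```bash
python3 -c "
from rig import hand_in;print(hand_in())"
```

```text
the job is handed in; nothing more can be done
None
```

I handed the job in at about 16 s: the lock and both keepers are right back, and the larger block is held still and upright over its socket, its foot about 17 mm above the deck by the camera images.

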